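Tap a levelling wedge tight under a chamber's short foot

TASK

The vacuum chamber's base plate stands on three padded feet; the corner foot that has lost its rubber pad hangs clear of the bench. Take the mallet from the blue mat and with it tap the yellow steel wedge straight in under that bare foot until fresh taps no longer move it and it sits tight, then lay the mallet back down flat on the mat and let go. Keep fingers off the wedge, do not knock the chamber or its stand, and leave the bottle, the steel flange and the carton where they are.

Things in the scene. Friction and masses are not known exactly. Their poses are not given: they have to be found in the camera images.
- stand: fixed aluminium base plate 320 (x) x 280 (y) mm, top 52 mm above the bench, with a steel vacuum chamber on it (axis at (40, 32) mm, ports out to 180 mm from the axis above 130 mm, 310 mm tall). Origin: on the bench under the plate's middle, axes along its sides. Square feet 40 x 40 mm, centres (+-136, +-116) mm: three on black rubber pads, the one at (-136, -116) bare
- foot (a point): middle of the outer (-y side) lower edge of the bare foot; its flat underside is 14 mm above the bench. Axes as the stand's. The wedge goes in towards the stand's +y along the foot's middle line (x = 0 here). The foot reaches 40 mm from this edge in +y and 20 mm either side in x
- wedge: loose yellow steel wedge, 0.65 kg, 150 long (y), 40 wide (x), 3 mm thick at the tip, 25 mm at the butt, lying on the bench. Origin: middle of its underside; +y to the tip. At the start the tip is 8 to 25 mm under the bare foot. It meets the foot with its tip about 75 mm past the foot's edge and jams within 3 to 8 mm; then it needs two or three more brisk taps, a light push leaves it loose
- wedge_tip (a point): middle of the lower edge of the thin tip, on the bench
- wedge_butt (a point): middle of the square butt face that is struck, 12.5 mm above the bench (face 40 mm wide, 25 mm high)
- mallet: loose soft-faced mallet, 0.5 kg, 259 mm long, lying on its side. Origin: level with its underside, below the neck point; +x along the handle to the head, y along the head (striking faces look to +y and -y). Head: cylinder 45 mm across, 110 mm long, axis at x = 38 mm. Handle flat-sided, 26 mm wide (y), 30 mm high, back to a 45 mm end knob at x = -198 mm. Balance point about x = 15 mm
- mallet_neck (a point): a point on the handle's axis 38 mm behind the head's axis (15 mm behind the head's back), 22.5 mm above what the mallet lies on: the place to grip, fingers closing along the mallet's y
- mallet_head (a point): centre of the mallet's head; each striking face is 55 mm away along the mallet's y
- mat: blue rubber tool mat fixed on the bench, 340 (x) x 260 (y) x 2 mm. Origin: middle of its underside; axes along its sides
- solvent: amber bottle, diameter 62 mm, 135 mm tall, a bystander; origin in the middle of its underside
- blank: round steel blank flange, diameter 80 mm, 11 mm thick, a bystander; origin in the middle of its underside
- carton: cardboard carton 90 (x) x 130 (y) x 50 mm, a bystander; origin in the middle of its underside
Not all that is in view belongs to the job. What is meant by the wedge is not pink or red, and is the larger of those in its own colour.

How it is judged:
On the way:
1. the wedge is jammed tight under the bare foot with the mallet clear of it (contact force between wedge and stand above 15 N and contact force between mallet and wedge below 0.1 N and y of wedge_tip in the frame of foot above 0.06 m), for 0.1 s.
At the end, for the whole second after the job is handed in: Wedge jammed: over 15 N on the bare foot, tip over 60 mm past its outer edge and within 20 mm of its middle line, butt within 30 mm, straight within 0.21 rad. Mallet released, still and flat (0.15 rad) on the mat, the middle of its head over the mat (contact force between wedge and stand above 15 N and y of wedge_tip in the frame of foot above 0.06 m and x of wedge_butt in the frame of foot between -0.03 and 0.03 m and x of wedge_tip in the frame of foot between -0.02 and 0.02 m and angle between the y axis of wedge and the y axis of stand, either way round below 0.21 rad and linear speed of each of wedge, mallet below 0.02 m/s and x of mallet_head in the frame of mat between -0.17 and 0.17 m and y of mallet_head in the frame of mat between -0.13 and 0.13 m and height (world z) of mallet_head below 0.033 m and angle between mallet's own z axis and vertical below 0.15 rad); the robot touches nothing.
It fails at once if the fingers or the arm push the wedge (over 2 N) (contact force between any of the fingers, the arm and wedge above 2 N).
It fails at once if the mallet or the robot knocks the chamber or its stand (over 5 N) (contact force between any of mallet, the fingers, the arm and stand above 5 N).
It fails at once if the mallet is dropped or thrown (over 0.8 m/s out of the fingers) (linear speed of mallet above 0.8 m/s and contact force between the fingers and mallet below 0.1 N).
It fails at once if the bottle, the flange or the carton is shifted by more than 30 mm or the bottle is tipped (distance of any of solvent, blank, carton from where it was at the start of the episode above 0.03 m or angle between solvent's own z axis and vertical above 0.35 rad).
It also fails if it takes over 61 s, if anything falls off the work surface, if the arm or the gripper's body presses on something with over 40 N, if the wrist force passes 120 N, or if a joint passes its speed limit or range.

ROBOT

A 6-joint arm with a two-finger parallel gripper is mounted at the origin on the work surface. World frame = base frame: x ahead of the robot, y to its left, z up, the work surface at z = 0. Lengths are in m, angles in rad, forces in N, time in s.
With the tool pointing down it reaches from about 0.35 to 0.775 m from the base axis. Payload 5.5 kg.
Tool frame: the origin (TCP) lies at the very end of the fingers, on their centre line; the grasp point (between the pads) lies 19 mm behind it; z points along the fingers, y is the line along which they close (so a half turn about z gives the same grasp; the last joint's range is limited). The gripper opens to 85 mm and grips with 20 to 120 N. Pads are 22 mm wide; open, the fingers measure 114 mm over their backs; the gripper's body (76 mm by 85 mm) begins 54 mm behind the grasp point. The pads swing forward as they close: fully open they stand 13 mm farther back than shut.
Start: joints at [-1.332, 0.313, 0.046, 1.304, 0, 1.431], TCP at [0.213, -0.534, 0.231] pointing down, gripper open.
Joint ranges: [-2.76, 2.76], [-0.86, 1.69], [-1.03, 1.26], [-2.2, 2.34], [-1.47, 1.5], [-3.14, 3.14]. Speed limits (rad/s): [2.57, 2.57, 3.14, 3.14, 3.14, 3.14].

INTERFACE

Orientations are given as a unit quaternion [w, x, y, z].
In Python, from workcell import get_state, read_camera, calibration, hand_in gives the robot as it stands.
- The arm moves only by the tool drive_tool, never from a script. Its argument "deltas" is a list that holds one entry, the list of rows, each a list of 7 numbers: the closure in counts, from 0 (fully open) to 255 (shut), then the shift along the tool's x, y, z in m, then the turn, a rotation vector about the tool's x, y, z in degrees. A call has 1 to 12 rows; each row is the pose to reach, as a shift and turn from the pose commanded when the call began, along the tool's axes at that moment; what a row does not reach only later rows make up. A row lasts 1/8 s, in which the tool goes at most 62.5 mm and 10.7 degrees, less where a joint would pass 70% of its speed; a pose out of reach is approached as far as the arm can. A call with a gripper value outside its range is refused whole. The fingers move at their own pace and stop on an object; "newtons" is the grip in N (left out, the last holds). Time passes only in rows, so rows that repeat a pose let the fingers close. It gives the time, the measured TCP pose, the force, the opening and the grip force at its end, in the units of the state.
- get_state(): the state, without advancing time (a new reading comes with each control period).
- read_camera(name): name is "scene" or "side" or "wrist"; returns (picture, depth): 384x512x3 uint8, red, green, blue; 384x512 float32, m along the optical axis (not along the pixel's ray), 0 where there is no reading.
- calibration(name): a dict with "mtx" (3x3 intrinsics, pixels), "k1" (the pictures are not rectified: a ray, as slopes to the right and down, at radius r is drawn at 1 + k1 r^2 times it, then the intrinsics apply), "world_from_camera" (4x4, takes a point from camera to world coordinates). Camera axes: x right, y up, looking along -z (the intrinsics and any distortion apply to the point x, -y, -z); pixel columns grow to the right and rows downward; lengths in m; the calibration is good to about 2 mm. A picture is of the moment at which its call begins: read the wrist's pose just before it. calibration takes no time and is no camera call; for the wrist camera it gives the pose at the moment of the call.
- hand_in(): hands the job in; it is judged then, once.
The state is a dict: "clock": time; "joint_pos": joint angles; "qvel": joint speeds; "tau": joint torques, N m; "tcp_pos": TCP position; "orientation": TCP orientation; "wrist_force": force on the tool from outside, world axes, zero at the start; "ft_torque": the same for the moment, N m; "finger_gap": finger opening in m; "grip_force": force on a finger pad.
Only numpy, scipy, OpenCV 4.12 (cv2) and the standard library are available. Lean on these libraries where they do the work, as an engineer would, in place of code of your own. Each camera call takes 0.05 s, during which the arm holds its last target. There are 200 camera calls.

## Working session

There is one attempt and no reset: what is moved stays moved. The work goes in short steps, Python scripts to look and compute and a tool call to move; the robot and the scene stay as the last step left them, time stands still between calls to the robot, and variables do not carry over. Pictures are saved under pics/ and viewed, at most 10 in all, crops included, and the job is handed in when it is done.

Besides the shell and the picture viewer there is one more tool, called after ">>>" by a JSON object that holds its "api" and its "payload". drive_tool: Moves the arm, as the interface text tells. Its arguments: {"type":"object","properties":{"deltas":{"type":"array","items":{"type":"array","items":{"type":"array","items":{"type":"number"}}}},"newtons":{"type":"number"}},"required":["deltas"]}

```bash
mkdir -p pics; ls; python3 - <<'E'
from workcell import *
import cv2,numpy as np
s=get_state();print(s)
ims=[]
for n in("scene","side"):
    p,d=read_camera(n);np.savez(f"pics/{n}0.npz",p=p,d=d);cv2.imwrite(f"pics/{n}0.png",p[:,:,::-1])
    c=calibration(n);print(n,c["mtx"],c["k1"],c["world_from_camera"])
E
```

```text
pics
{'clock': 0.0, 'joint_pos': array([-1.33163703e+00,  3.14028245e-01,  4.49747768e-02,  1.30358054e+00,
       -2.12230731e-05,  1.43123787e+00]), 'qvel': array([ 0.00051722, -0.0003425 , -0.001243  ,  0.00067078, -0.00203375,
       -0.00057881]), 'tau': array([-2.08617882e-05, -4.80629468e+01,  2.98530793e+01,  1.95991178e-02,
       -3.57660099e-05,  1.30062936e-06]), 'tcp_pos': array([ 0.21248073, -0.53375631,  0.2303913 ]), 'orientation': array([-9.17173097e-04,  9.82124699e-01,  1.88229201e-01, -5.63381083e-05]), 'wrist_force': array([-0.59461718,  0.3089801 ,  1.20800287]), 'ft_torque': array([-0.01402764, -0.04924315,  0.04468306]), 'grip_force': 0.0, 'finger_gap': 0.08561671216326742}
scene [[429.96817449   0.         249.64001554]
 [  0.         429.96817449 191.42986343]
 [  0.           0.           1.        ]] -0.04498101900338661 [[-8.84942784e-03 -7.40037622e-01  6.72507254e-01  1.52063098e+00]
 [ 9.99925274e-01 -8.76495952e-04  1.21933652e-02  9.27915991e-03]
 [-8.43409913e-03  6.72564904e-01  7.39990078e-01  1.10523978e+00]
 [ 0.00000000e+00  0.00000000e+00  0.00000000e+00  1.00000000e+00]]
side [[375.21807398   0.         257.97941114]
 [  0.         375.21807398 193.0878474 ]
 [  0.           0.           1.        ]] -0.06675816277627485 [[-0.71832095  0.40479563 -0.56582287 -0.03923288]
 [-0.69569884 -0.41296417  0.58776162  0.611905  ]
 [ 0.00425876  0.81584379  0.57825666  0.64324851]
 [ 0.          0.          0.          1.        ]]
```

View pics/scene0.png

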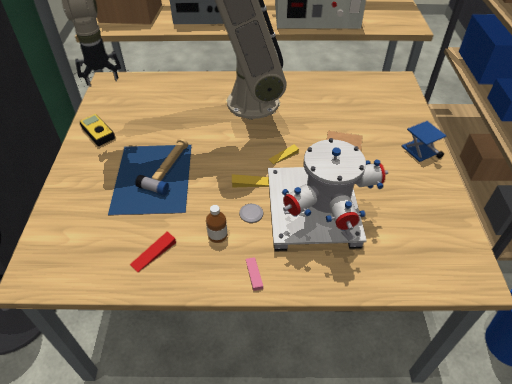

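View pics/side0.png

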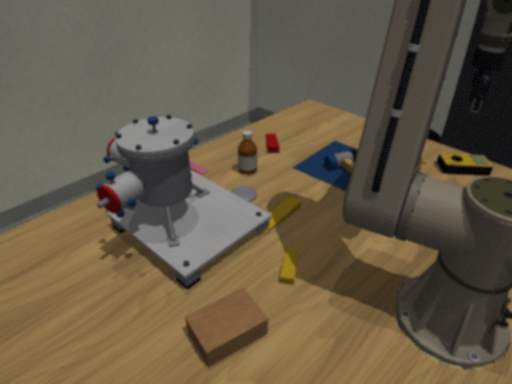

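Scene view: mallet head is at about (153,185) with its knob at (184,146) on the blue mat. Wedge candidates are the larger yellow (250,181) with its end at the stand, a smaller yellow (286,156), the yellow multimeter (97,130), red (153,251) and pink (255,273). The description picks (250,181). Bottle is at (217,225), flange at (251,213), carton at (345,137) behind the chamber. I'll check the choice in a close crop and measure.

```bash
cat > h.py <<'E'
import cv2,numpy as np
from workcell import *
def ray(c,uv):
    K=c["mtx"];uv=np.atleast_2d(uv).astype(float)
    q=(uv-[K[0,2],K[1,2]])/[K[0,0],K[1,1]];s=q.copy()
    for _ in range(8): s=q/(1+c["k1"]*(s**2).sum(1,keepdims=True))
    T=c["world_from_camera"]
    return T[:3,3],np.c_[s[:,0],-s[:,1],-np.ones(len(s))]@T[:3,:3].T
def plane(c,uv,z):
    o,d=ray(c,uv);return o+d*((z-o[2])/d[:,2])[:,None]
def cloud(c,d,m):
    v,u=np.nonzero(m&(d>0));o,r=ray(c,np.c_[u,v]);return o+r*d[v,u][:,None],u,v
def hsv(p):return cv2.cvtColor(p,cv2.COLOR_RGB2HSV)
E
python3 - <<'E'
from h import *
np.set_printoptions(precision=4,suppress=True)
f=np.load("pics/scene0.npz");p,d=f["p"],f["d"];c=calibration("scene");H=hsv(p)
def blobs(lo,hi,name,mn=30):
    m=cv2.inRange(H,lo,hi);n,l,st,ce=cv2.connectedComponentsWithStats(m)
    for i in range(1,n):
        if st[i,4]<mn: continue
        P,u,v=cloud(c,d,l==i)
        r=cv2.minAreaRect(P[:,:2].astype(np.float32))
        print(name,ce[i].round(),st[i,4],"rect",np.round(r[0],3),np.round(r[1],3),round(r[2],1),"z",np.percentile(P[:,2],[2,50,98]).round(3))
        print(cv2.boxPoints(r).round(3).tolist())
blobs((22,150,90),(34,255,255),"yellow")
blobs((100,120,40),(125,255,255),"blue",150)
blobs((5,150,30),(15,255,140),"amber",60)
# plate top: points z .047-.057
P,u,v=cloud(c,d,np.ones(d.shape,bool))
k=(abs(P[:,2]-.052)<.004)&(P[:,1]>0)&(P[:,1]<.5)&(P[:,0]<.95)&(P[:,0]>.3)&(u>265)&(u<370)&(v>150)
Q=P[k];print("plate",k.sum());r=cv2.minAreaRect(Q[:,:2].astype(np.float32));print(r,cv2.boxPoints(r))
cv2.imwrite("pics/crop0.png",cv2.resize(p[125:260,100:320,::-1],None,fx=3.6,fy=3.6,interpolation=cv2.INTER_CUBIC))
E
```

```text
yellow [ 97. 129.] 284 rect [ 0.18  -0.636] [0.214 0.078] 35.8 z [0.032 0.038 0.045]
[[0.07000000029802322, -0.6669999957084656], [0.11599999666213989, -0.7300000190734863], [0.28999999165534973, -0.6050000190734863], [0.24400000274181366, -0.5419999957084656]]
yellow [284. 154.] 229 rect [0.332 0.124] [0.041 0.133] 37.9 z [0.001 0.01  0.021]
[[0.2750000059604645, 0.164000004529953], [0.35600000619888306, 0.05900000035762787], [0.3889999985694885, 0.08399999886751175], [0.3070000112056732, 0.1889999955892563]]
yellow [249. 181.] 397 rect [ 0.475 -0.008] [0.046 0.128] 2.6 z [0.002 0.015 0.026]
[[0.4490000009536743, 0.054999999701976776], [0.45500001311302185, -0.07199999690055847], [0.5009999871253967, -0.07000000029802322], [0.4950000047683716, 0.05700000002980232]]
blue [490.  59.] 3628 rect [-1.046  1.446] [0.274 1.97 ] 69.4 z [-0.173 -0.063  0.05 ]
[[-2.0169999599456787, 1.6649999618530273], [-0.1720000058412552, 0.972000002861023], [-0.07599999755620956, 1.2280000448226929], [-1.9210000038146973, 1.9210000038146973]]
blue [424. 139.] 734 rect [-0.061  0.895] [0.122 1.021] 54.7 z 
[... 438 characters left out ...]
]]
blue [501. 336.] 1098 rect [0.776 1.049] [0.181 0.075] 19.0 z [-0.739 -0.621 -0.463]
[[0.6779999732971191, 1.0549999475479126], [0.703000009059906, 0.984000027179718], [0.8740000128746033, 1.0429999828338623], [0.8489999771118164, 1.1139999628067017]]
amber [216. 221.] 262 rect [ 0.715 -0.107] [0.044 0.057] 13.6 z [0.071 0.092 0.113]
[[0.6869999766349792, -0.08500000089406967], [0.699999988079071, -0.14000000059604645], [0.7429999709129333, -0.12999999523162842], [0.7300000190734863, -0.07400000095367432]]
plate 3153
((0.6059611439704895, 0.1984744668006897), (0.32708296179771423, 0.2808494567871094), 1.9999662637710571) [[0.4376 0.3331]
 [0.4474 0.0524]
 [0.7743 0.0638]
 [0.7645 0.3445]]
```

View pics/crop0.png

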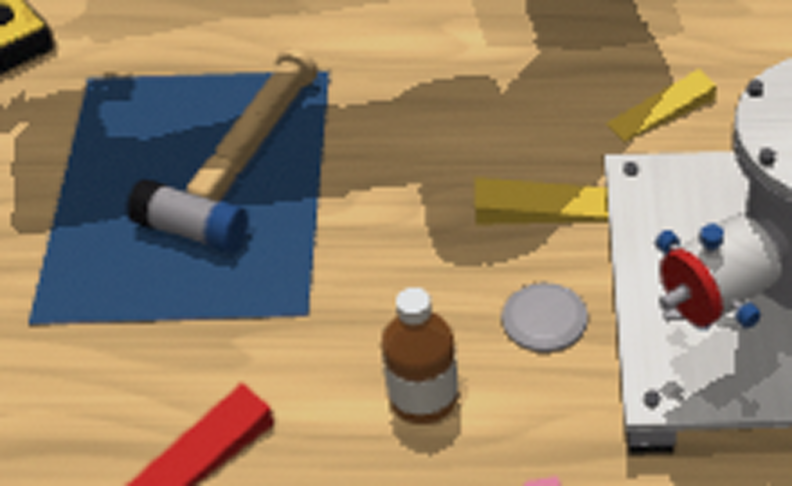

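The crop confirms the choice: the larger yellow bar at scene (232–268,181) has its far end under the plate's near-left corner, while the smaller one at (286,156) lies loose and diagonal. Mallet head spans (137..167, 178..188) and the handle goes up to (183,143). Next: the mallet's pose.

```bash
python3 - <<'E'
from h import *
np.set_printoptions(precision=4,suppress=True)
f=np.load("pics/scene0.npz");p,d=f["p"],f["d"];c=calibration("scene");H=hsv(p)
P,u,v=cloud(c,d,np.ones(d.shape,bool))
reg=(u>128)&(u<192)&(v>135)&(v<200)&(P[:,1]<-.2)&(P[:,0]>.2)
hue=H[v,u]
hd=reg&(hue[:,0]<30)&(hue[:,1]>70)&(P[:,2]>.012)&(P[:,1]<-.235)
Q=P[hd];r=cv2.fitLine(Q[:,:2].astype(np.float32),cv2.DIST_HUBER,0,.01,.01).ravel();print("handle",hd.sum(),r,np.degrees(np.arctan2(r[1],r[0])),np.percentile(Q[:,2],[5,50,95]))
t=(Q[:,:2]-r[2:])@r[:2];print(t.min(),t.max(),[r[2:]+r[:2]*x for x in(t.min(),t.max())])
he=reg&(P[:,2]>.025)&~hd&(P[:,0]>.38)
Q=P[he];rr=cv2.minAreaRect(Q[:,:2].astype(np.float32));print("head",he.sum(),rr,cv2.boxPoints(rr),Q[:,2].max())
pc=plane(c,[[152,185],[158.3,176.4],[182.5,143]],.0245);print(pc)
# flange
g=(u>238)&(u<265)&(v>202)&(v<224)&(P[:,2]>.006)
print("flange",cv2.minEnclosingCircle(P[g][:,:2].astype(np.float32)))
E
```

```text
handle 436 [ 0.9279 -0.3728  0.3912 -0.2975] -21.89057 [0.0197 0.038  0.0446]
-0.11124509422664718 0.10910872015430427 [array([ 0.2879, -0.256 ]), array([ 0.4924, -0.3381])]
head 351 ((0.47570106387138367, -0.3200470507144928), (0.10753949731588364, 0.15738826990127563), 52.12958526611328) [[ 0.3806 -0.3142]
 [ 0.5048 -0.4108]
 [ 0.5708 -0.3259]
 [ 0.4466 -0.2293]] 0.05334912822345639
[[ 0.5088 -0.3467  0.0245]
 [ 0.4672 -0.3311  0.0245]
 [ 0.2902 -0.2658  0.0245]]
flange ((0.6167318224906921, -0.005410923156887293), 0.03999526798725128)
```

>>> {"api": "drive_tool", "payload": {"deltas": [[[0,0.04,-0.011,0.007,0,0,5],[0,0.09,-0.025,0.015,0,0,12],[0,0.14,-0.04,0.025,0,0,19],[0,0.19,-0.054,0.035,0,0,26],[0,0.24,-0.068,0.045,0,0,33],[0,0.285,-0.081,0.055,0,0,39],[0,0.317,-0.09,0.06,0,0,43],[0,0.317,-0.09,0.06,0,0,43],[0,0.317,-0.09,0.06,0,0,43]]], "newtons": 80}}

```text
clock: 1.23
tcp_pos: [0.4736, -0.3334, 0.171]
orientation: [0.0, 0.983, -0.184, -0.0]
wrist_force: [0.0, 0.0, 0.8]
finger_gap: 0.0854
grip_force: 0.0
```

```bash
cat >> h.py <<'E'
def tool():
    s=get_state();w,x,y,z=s["orientation"]
    from scipy.spatial.transform import Rotation as R
    return s,s["tcp_pos"],R.from_quat([x,y,z,w]).as_matrix()
E
python3 - <<'E'
from h import *
np.set_printoptions(precision=4,suppress=True)
s,t,R=tool();print(t,R,s["joint_pos"])
c=calibration("wrist");p,d=read_camera("wrist");print(c["world_from_camera"])
np.savez("pics/w1.npz",p=p,d=d,**c);cv2.imwrite("pics/w1.png",p[:,:,::-1])
P,u,v=cloud(c,d,np.ones(d.shape,bool))
H=hsv(p)[v,u]
k=(H[:,0]<30)&(H[:,1]>60)&(P[:,2]>.015)&(P[:,2]<.06)&(P[:,1]<-.2);Q=P[k]
print(k.sum(),np.percentile(Q,[1,50,99],axis=0))
r=cv2.minAreaRect(Q[:,:2].astype(np.float32));print(r,cv2.boxPoints(r))
r=cv2.fitLine(Q[:,:2].astype(np.float32),cv2.DIST_HUBER,0,.01,.01).ravel();print(r,np.degrees(np.arctan2(r[1],r[0])))
E
```

```text
[ 0.4736 -0.3334  0.171 ] [[ 0.932  -0.3624 -0.0008]
 [-0.3624 -0.932   0.0001]
 [-0.0008  0.0002 -1.    ]] [-0.7518  0.3451 -0.0578  1.1686 -0.0004  2.7606]
[[-0.3619  0.8848  0.2935  0.5487]
 [-0.9322 -0.3435 -0.114  -0.3625]
 [-0.     -0.3149  0.9491  0.3142]
 [ 0.      0.      0.      1.    ]]
4907 [[ 0.2023 -0.5826  0.0221]
 [ 0.3641 -0.3164  0.0395]
 [ 0.4881 -0.2519  0.0463]]
((0.34028536081314087, -0.4480994939804077), (0.3578464090824127, 0.21664267778396606), 71.80309295654297) [[ 0.1815 -0.5842]
 [ 0.3873 -0.6519]
 [ 0.4991 -0.312 ]
 [ 0.2933 -0.2443]]
[ 0.5821  0.8131  0.3712 -0.3573] 54.398502
```

View pics/w1.png

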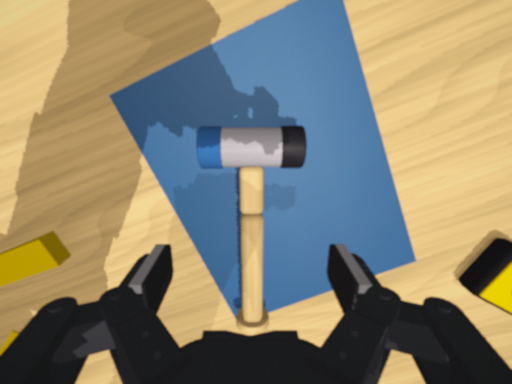

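The wrist view shows the mallet head centre at about (251,147), the handle running straight down the image from (251,165) to the knob at (252,315), with the fingers on either side.

```bash
python3 - <<'E'
from h import *
np.set_printoptions(precision=4,suppress=True)
f=np.load("pics/w1.npz");c={k:f[k] for k in("mtx","k1","world_from_camera")};p=f["p"];d=f["d"]
H=hsv(p);m=((H[:,:,0]<30)&(H[:,:,1]>50)).astype(np.uint8)
mid=[]
for v in range(175,300,5):
    u=np.nonzero(m[v,225:280])[0]+225;mid.append([(u.min()+u.max())/2,v,u.max()-u.min()])
mid=np.array(mid);print(mid[::6])
Q=plane(c,mid[:,:2],.036)[:,:2];r=cv2.fitLine(Q.astype(np.float32),cv2.DIST_HUBER,0,.01,.01).ravel();print(r,np.degrees(np.arctan2(r[1],r[0])))
print(plane(c,[[251.5,147],[197,147],[306,147],[252,325]],.0245))
P,u,v=cloud(c,d,np.ones(d.shape,bool));k=(u>195)&(u<308)&(v>120)&(v<175)&(P[:,2]>.03);print("head",P[k].mean(0),P[k][:,2].max(),(P[k].max(0)+P[k].min(0))/2)
s,t,R=tool()
for z in(.0245,):
  h=plane(c,[[251.5,147]],z)[0]; print("head in tool",R.T@(h-t))
E
```

```text
[[250.5 175.   23. ]
 [251.  205.   22. ]
 [251.5 235.   21. ]
 [251.5 265.   21. ]
 [252.  295.   20. ]]
[ 0.9368 -0.3499  0.4056 -0.309 ] -20.48393
[[ 0.5061 -0.348   0.0245]
 [ 0.5272 -0.2935  0.0245]
 [ 0.4849 -0.4025  0.0245]
 [ 0.2817 -0.2621  0.0245]]
head [ 0.5077 -0.3475  0.0426] 0.049220556338590515 [ 0.5066 -0.3475  0.0396]
head in tool [0.0358 0.0012 0.1467]
```

>>> {"api": "drive_tool", "payload": {"deltas": [[[0,-0.001,0.001,0.03,0,0,-0.7],[0,-0.001,0.001,0.08,0,0,-0.7],[0,-0.001,0.001,0.12,0,0,-0.7],[0,-0.001,0.001,0.15,0,0,-0.7],[0,-0.001,0.001,0.163,0,0,-0.7],[0,-0.001,0.001,0.163,0,0,-0.7],[255,-0.001,0.001,0.163,0,0,-0.7],[255,-0.001,0.001,0.163,0,0,-0.7],[255,-0.001,0.001,0.163,0,0,-0.7],[255,-0.001,0.001,0.163,0,0,-0.7],[255,-0.001,0.001,0.163,0,0,-0.7],[255,-0.001,0.001,0.163,0,0,-0.7]]], "newtons": 100}}

```text
clock: 2.78
tcp_pos: [0.4731, -0.3344, 0.0094]
orientation: [0.0, 0.984, -0.179, 0.001]
wrist_force: [-1.8, 0.9, 5.4]
finger_gap: 0.0244
grip_force: 98.2
```

>>> {"api": "drive_tool", "payload": {"deltas": [[[255,0,0,-0.025,0,0,0],[255,0,0,-0.06,0,0,0],[255,-0.02,-0.035,-0.06,0,0,-5],[255,-0.045,-0.075,-0.06,0,0,-11],[255,-0.07,-0.115,-0.06,0,0,-18],[255,-0.089,-0.145,-0.06,0,0,-22.6],[255,-0.089,-0.145,-0.06,0,0,-22.6],[255,-0.089,-0.145,-0.06,0,0,-22.6]]]}}

```text
clock: 3.78
tcp_pos: [0.4405, -0.1671, 0.0682]
orientation: [0.0, 1.0, 0.017, 0.0]
wrist_force: [1.3, -0.5, -3.9]
finger_gap: 0.0246
grip_force: 99.3
```

```bash
python3 - <<'E'
from h import *
np.set_printoptions(precision=4,suppress=True)
s,t,R=tool();print(t,R[:,0],s["joint_pos"],s["finger_gap"])
c=calibration("wrist");p,d=read_camera("wrist")
np.savez("pics/w2.npz",p=p,d=d,**c);cv2.imwrite("pics/w2.png",p[:,:,::-1])
c2=calibration("scene");p,d=read_camera("scene");np.savez("pics/s2.npz",p=p,d=d)
E
```

```text
[ 0.4405 -0.1671  0.0682] [0.9994 0.035  0.0002] [-0.533   0.2334 -0.4881  0.8488 -0.0003  2.5736] 0.024626411632334054
```

View pics/w2.png

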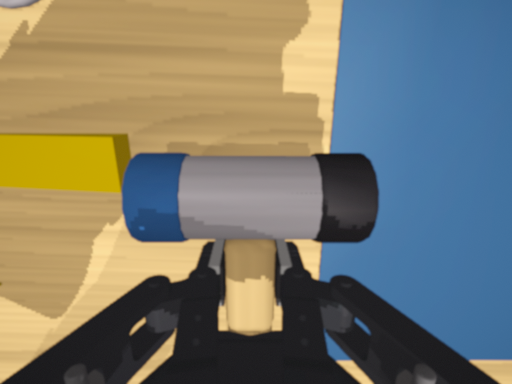

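The wrist view shows the head held level, centre (250,197), blue face toward the wedge's butt at about (122,165). Next: the offset between head and wedge line.

```bash
python3 - <<'E'
from h import *
np.set_printoptions(precision=4,suppress=True)
f=np.load("pics/w2.npz");c={k:f[k] for k in("mtx","k1","world_from_camera")};p=f["p"];d=f["d"]
H=hsv(p);m=(H[:,:,0]>20)&(H[:,:,0]<34)&(H[:,:,1]>200)
m[:, 140:]=0;m[:120]=0;m[200:]=0
P,u,v=cloud(c,d,m);print(len(P))
for a,b in((-.1,-.0715),(-.0715,-.05),(-.05,-.02)):
    k=(P[:,1]>a)&(P[:,1]<b)
    if k.any():print(a,k.sum(),np.percentile(P[k],[2,50,98],axis=0))
P2,u,v=cloud(c,d,np.ones(d.shape,bool));k=(u>120)&(u<380)&(v>150)&(v<245)&(P2[:,2]>.06)&(P2[:,2]<.12)
print("head",P2[k].min(0),P2[k].max(0)); g=P2[k];top=g[g[:,2]>np.percentile(g[:,2],85)];print(top.mean(0))
c=calibration("scene");f=np.load("pics/s2.npz");p,d=f["p"],f["d"];H=hsv(p);m=(H[:,:,0]>20)&(H[:,:,0]<34)&(H[:,:,1]>150)
m[:,:225]=0;m[:,271:]=0;m[:172]=0;m[195:]=0
P,u,v=cloud(c,d,m);print("scene",len(P))
for a in np.arange(-.07,.05,.03):
    k=(P[:,1]>a)&(P[:,1]<a+.03)&(P[:,2]>.005);print(a,np.percentile(P[k],[2,50,98],axis=0))
E
```

```text
6883
-0.1 241 [[ 0.4597 -0.0725  0.0048]
 [ 0.4758 -0.0718  0.0202]
 [ 0.4935 -0.0715  0.0267]]
-0.0715 1889 [[ 0.4572 -0.0714  0.0055]
 [ 0.4801 -0.0628  0.0238]
 [ 0.4953 -0.0505  0.0262]]
-0.05 2081 [[ 0.4562 -0.0494  0.0133]
 [ 0.4765 -0.0352  0.0203]
 [ 0.4944 -0.0206  0.023 ]]
head [ 0.4457 -0.2206  0.0747] [ 0.5006 -0.1107  0.108 ]
[ 0.4766 -0.1657  0.1059]
scene 406
-0.07 [[ 0.4567 -0.0675  0.0058]
 [ 0.4843 -0.0564  0.0223]
 [ 0.4979 -0.0426  0.0275]]
-0.04000000000000001 [[ 0.4541 -0.0396  0.0079]
 [ 0.4808 -0.0254  0.0176]
 [ 0.4972 -0.0113  0.0234]]
-0.010000000000000009 [[ 0.4536 -0.008   0.0059]
 [ 0.4788  0.0061  0.0135]
 [ 0.4964  0.0167  0.0179]]
0.01999999999999999 [[0.4519 0.0201 0.0055]
 [0.4775 0.0342 0.0103]
 [0.4945 0.0487 0.0159]]
0.04999999999999999 [[0.4568 0.0516 0.007 ]
 [0.4786 0.0522 0.0081]
 [0.4933 0.0555 0.01  ]]
```

>>> {"api": "drive_tool", "payload": {"deltas": [[[255,0,0,0.03,0,0,0],[255,0,0,0.05,0,0,0],[255,0,0,0.057,0,0,0],[255,0,0,0.057,0,0,0],[255,0,-0.025,0.057,0,0,0],[255,0,-0.045,0.057,0,0,0],[255,0,-0.065,0.057,0,0,0],[255,0,-0.08,0.057,0,0,0],[255,0,-0.08,0.057,0,0,0],[255,0,-0.05,0.057,0,0,0],[255,0,-0.03,0.057,0,0,0],[255,0,-0.03,0.057,0,0,0]]]}}

```text
clock: 5.38
tcp_pos: [0.44, -0.1387, 0.0116]
orientation: [0.0, 1.0, 0.016, 0.001]
wrist_force: [-0.2, 0.8, -4.0]
finger_gap: 0.0249
grip_force: 100.3
```

```bash
cat >> h.py <<'E'
def wedge():
    "butt and head from the wrist camera, wedge in view"
    s,t,R=tool();c=calibration("wrist");p,d=read_camera("wrist");H=hsv(p)
    m=((H[:,:,0]>20)&(H[:,:,0]<34)&(H[:,:,1]>190)).astype(np.uint8)
    P,u,v=cloud(c,d,m>0);k=(P[:,2]>.004)&(P[:,2]<.03)&(P[:,0]>.44)&(P[:,0]<.52);P=P[k]
    b=np.percentile(P[:,1],1);e=P[(P[:,1]<b+.012)];q=P[(P[:,1]>b+.04)&(P[:,1]<b+.06)]
    f=lambda a:np.percentile(a[:,0],[2,98]).round(4) if len(a) else None
    A,u,v=cloud(c,d,np.ones(d.shape,bool));k=(u>100)&(u<400)&(v>140)&(v<260)&(A[:,2]>t[2]+.012)&(A[:,2]<t[2]+.042)&(abs(A[:,1]-t[1])<.07)&(A[:,0]>t[0]+.012)
    print("tcp",t.round(4),"yaw",np.degrees(np.arctan2(R[1,0],R[0,0])).round(2),"butt y",b.round(4),"x",f(e),"further x",f(q),"head y",np.percentile(A[k][:,1],[1,99]).round(4),"x",np.percentile(A[k][:,0],[1,99]).round(4),"ztop",np.percentile(A[k][:,2],98).round(4),"F",s["wrist_force"].round(1))
    return p
E
python3 - <<'E'
from h import *
p=wedge();cv2.imwrite("pics/w3.png",p[:,:,::-1])
E
```

```text
tcp [ 0.44   -0.1387  0.0116] yaw 1.87 butt y -0.0299 x [0.4561 0.4944] further x None head y [-0.1899 -0.0843] x [0.4538 0.4985] ztop 0.05 F [-0.2  0.8 -4. ]
```

>>> {"api": "drive_tool", "payload": {"deltas": [[[255,0,-0.03,0,0,0,0],[255,0,-0.07,0,0,0,0],[255,0,-0.02,0,0,0,0],[255,0,0,0,0,0,0],[255,0,0,0,0,0,0]]]}}

```text
clock: 6.05
tcp_pos: [0.4396, -0.1374, 0.0114]
orientation: [-0.0, 1.0, 0.017, 0.0]
wrist_force: [0.2, 0.1, -3.8]
finger_gap: 0.0244
grip_force: 103.2
```

```bash
python3 - <<'E'
from h import *
p=wedge()
E
```

```text
tcp [ 0.4396 -0.1374  0.0114] yaw 1.94 butt y -0.014 x [0.456  0.4944] further x None head y [-0.1889 -0.0833] x [0.4535 0.4979] ztop 0.0498 F [ 0.2  0.1 -3.8]
```

>>> {"api": "drive_tool", "payload": {"deltas": [[[255,0,-0.035,0,0,0,0],[255,0,-0.074,0,0,0,0],[255,0,-0.02,0,0,0,0],[255,0,0,0,0,0,0],[255,0,0,0,0,0,0]]]}}

```text
clock: 6.72
tcp_pos: [0.4392, -0.137, 0.0113]
orientation: [-0.0, 1.0, 0.017, 0.0]
wrist_force: [0.3, -0.1, -4.2]
finger_gap: 0.0247
grip_force: 104.3
```

```bash
python3 - <<'E'
from h import *
p=wedge()
E
```

```text
tcp [ 0.4392 -0.137   0.0113] yaw 1.95 butt y -0.0129 x [0.4562 0.4945] further x None head y [-0.1884 -0.0829] x [0.4531 0.4975] ztop 0.0496 F [ 0.3 -0.1 -4.2]
```

>>> {"api": "drive_tool", "payload": {"deltas": [[[255,0,-0.025,0,0,0,0],[255,0,-0.077,0,0,0,0],[255,0,-0.02,0,0,0,0],[255,0,0,0,0,0,0],[255,0,0,0,0,0,0]]]}}

```text
clock: 7.4
tcp_pos: [0.4391, -0.1366, 0.0112]
orientation: [-0.0, 1.0, 0.017, -0.0]
wrist_force: [0.7, -0.4, -5.0]
finger_gap: 0.025
grip_force: 105.9
```

```bash
python3 - <<'E'
from h import *
p=wedge()
E
```

```text
tcp [ 0.4391 -0.1366  0.0112] yaw 1.98 butt y -0.0111 x [0.4562 0.4945] further x None head y [-0.1877 -0.0821] x [0.4529 0.4977] ztop 0.0495 F [ 0.7 -0.4 -5. ]
```

>>> {"api": "drive_tool", "payload": {"deltas": [[[255,0,-0.02,0,0,0,0],[255,0,-0.08,0,0,0,0],[255,0,-0.02,0,0,0,0],[255,0,0,0,0,0,0],[255,0,0,0,0,0,0]]]}}

```text
clock: 8.07
tcp_pos: [0.439, -0.1365, 0.0112]
orientation: [-0.0, 1.0, 0.017, -0.0]
wrist_force: [0.0, 0.8, -4.9]
finger_gap: 0.0243
grip_force: 107.7
```

```bash
python3 - <<'E'
from h import *
p=wedge()
E
```

```text
tcp [ 0.439  -0.1365  0.0112] yaw 1.98 butt y -0.0102 x [0.4565 0.4946] further x None head y [-0.1872 -0.0818] x [0.4528 0.4976] ztop 0.0494 F [ 0.   0.8 -4.9]
```

Still creeping (0.9 mm); repeat the tap until it stops.

>>> {"api": "drive_tool", "payload": {"deltas": [[[255,0,-0.02,0,0,0,0],[255,0,-0.082,0,0,0,0],[255,0,-0.02,0,0,0,0],[255,0,0,0,0,0,0],[255,0,0,0,0,0,0]]]}}

```text
clock: 8.75
tcp_pos: [0.4389, -0.1364, 0.0112]
orientation: [-0.0, 1.0, 0.017, -0.0]
wrist_force: [-0.6, 0.3, -4.4]
finger_gap: 0.0243
grip_force: 108.9
```

```bash
python3 - <<'E'
from h import *
p=wedge()
E
```

```text
tcp [ 0.4389 -0.1364  0.0112] yaw 1.97 butt y -0.0094 x [0.4565 0.4948] further x None head y [-0.1872 -0.0818] x [0.4528 0.4976] ztop 0.0494 F [-0.6  0.3 -4.4]
```

>>> {"api": "drive_tool", "payload": {"deltas": [[[255,0,-0.02,0,0,0,0],[255,0,-0.082,0,0,0,0],[255,0,-0.02,0,0,0,0],[255,0,0,0,0,0,0],[255,0,0,0,0,0,0]]]}}

```text
clock: 9.43
tcp_pos: [0.4389, -0.1364, 0.0112]
orientation: [-0.0, 1.0, 0.017, -0.0]
wrist_force: [0.4, -0.1, -4.7]
finger_gap: 0.0245
grip_force: 109.9
```

```bash
python3 - <<'E'
from h import *
p=wedge();cv2.imwrite("pics/w7.png",p[:,:,::-1])
E
```

```text
tcp [ 0.4389 -0.1364  0.0112] yaw 1.97 butt y -0.0088 x [0.4568 0.4948] further x None head y [-0.1872 -0.0819] x [0.4528 0.4975] ztop 0.0493 F [ 0.4 -0.1 -4.7]
```

>>> {"api": "drive_tool", "payload": {"deltas": [[[255,0,-0.02,0,0,0,0],[255,0,-0.083,0,0,0,0],[255,0,-0.02,0,0,0,0],[255,0,0,0,0,0,0],[255,0,0,0,0,0,0],[255,0,-0.02,0,0,0,0],[255,0,-0.083,0,0,0,0],[255,0,-0.02,0,0,0,0],[255,0,0,0,0,0,0],[255,0,0,0,0,0,0]]]}}

```text
clock: 10.72
tcp_pos: [0.4387, -0.1363, 0.0111]
orientation: [-0.001, 1.0, 0.017, -0.0]
wrist_force: [-0.3, 0.7, -4.6]
finger_gap: 0.0242
grip_force: 111.7
```

```bash
python3 - <<'E'
from h import *
p=wedge()
E
```

```text
tcp [ 0.4387 -0.1363  0.0111] yaw 1.96 butt y -0.0071 x [0.4569 0.4949] further x None head y [-0.187  -0.0816] x [0.4526 0.4974] ztop 0.0493 F [-0.3  0.7 -4.6]
```

>>> {"api": "drive_tool", "payload": {"deltas": [[[255,0,-0.02,0,0,0,0],[255,0,-0.083,0,0,0,0],[255,0,-0.02,0,0,0,0],[255,0,0,0,0,0,0],[255,0,0,0,0,0,0],[255,0,-0.02,0,0,0,0],[255,0,-0.083,0,0,0,0],[255,0,-0.02,0,0,0,0],[255,0,0,0,0,0,0],[255,0,0,0,0,0,0]]]}}

```text
clock: 12.02
tcp_pos: [0.4387, -0.1363, 0.0111]
orientation: [-0.001, 1.0, 0.017, -0.0]
wrist_force: [-0.1, 0.5, -4.3]
finger_gap: 0.0248
grip_force: 112.7
```

```bash
python3 - <<'E'
from h import *
p=wedge();cv2.imwrite("pics/w9.png",p[:,:,::-1])
E
```

```text
tcp [ 0.4387 -0.1363  0.0111] yaw 1.96 butt y -0.0054 x [0.4568 0.4945] further x None head y [-0.1869 -0.0816] x [0.4524 0.4973] ztop 0.0492 F [-0.1  0.5 -4.3]
```

>>> {"api": "drive_tool", "payload": {"deltas": [[[255,0,0.015,0,0,0,0],[255,0,0.015,0,0,0,0],[255,0,-0.03,0,0,0,0],[255,0,-0.085,0,0,0,0],[255,0,-0.04,0,0,0,0],[255,0,0,0,0,0,0],[255,0,0,0,0,0,0]]]}}

```text
clock: 12.95
tcp_pos: [0.4404, -0.1392, 0.0117]
orientation: [0.001, 1.0, 0.016, 0.001]
wrist_force: [-0.2, 0.6, -5.1]
finger_gap: 0.0246
grip_force: 112.7
```

```bash
python3 - <<'E'
from h import *
p=wedge()
E
```

```text
tcp [ 0.4404 -0.1392  0.0117] yaw 1.82 butt y -0.0054 x [0.457  0.4941] further x None head y [-0.1906 -0.0852] x [0.4542 0.4986] ztop 0.0501 F [-0.2  0.6 -5.1]
```

>>> {"api": "drive_tool", "payload": {"deltas": [[[255,0,0.015,0,0,0,0],[255,0,0.015,0,0,0,0],[255,0,-0.03,0,0,0,0],[255,0,-0.087,0,0,0,0],[255,0,-0.04,0,0,0,0],[255,0,0,0,0,0,0],[255,0,0,0,0,0,0]]]}}

```text
clock: 13.88
tcp_pos: [0.4405, -0.139, 0.0117]
orientation: [0.001, 1.0, 0.016, 0.001]
wrist_force: [0.2, 0.1, -4.6]
finger_gap: 0.0244
grip_force: 112.8
```

```bash
python3 - <<'E'
from h import *
p=wedge();cv2.imwrite("pics/w11.png",p[:,:,::-1])
p,d=read_camera("side");cv2.imwrite("pics/side11.png",cv2.resize(p[150:320,90:340,::-1],None,fx=3.2,fy=3.2,interpolation=cv2.INTER_CUBIC))
E
```

```text
tcp [ 0.4405 -0.139   0.0117] yaw 1.86 butt y -0.0053 x [0.457  0.4941] further x None head y [-0.1897 -0.0844] x [0.4542 0.499 ] ztop 0.0501 F [ 0.2  0.1 -4.6]
```

View pics/side11.png

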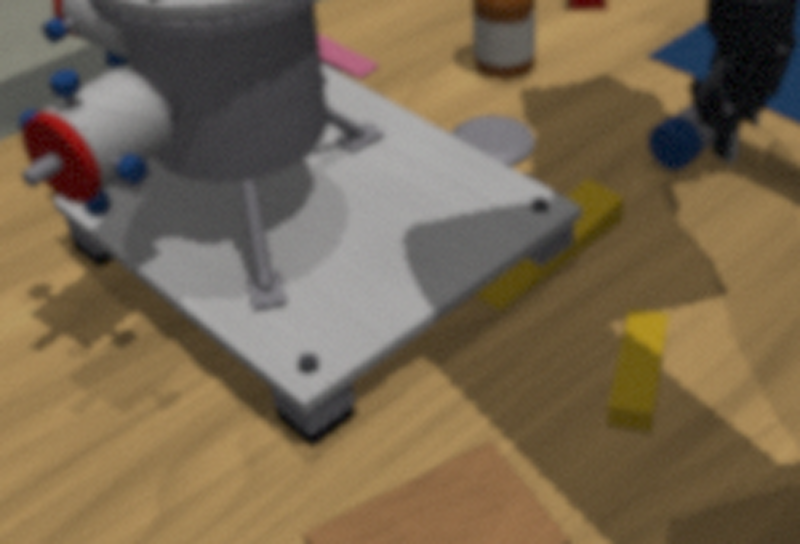

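The side view shows the wedge under the bare foot, tip emerging at (500,295) and butt at (605,200), with the mallet clear. The last two taps may have fallen short, so reach further.

>>> {"api": "drive_tool", "payload": {"deltas": [[[255,0,0,0,0,0,0],[255,0,-0.035,0,0,0,0],[255,0,-0.093,0,0,0,0],[255,0,-0.04,0,0,0,0],[255,0,0,0,0,0,0],[255,0,0,0,0,0,0]]]}}

```text
clock: 14.72
tcp_pos: [0.4404, -0.1385, 0.0117]
orientation: [0.001, 1.0, 0.017, 0.001]
wrist_force: [-0.1, 0.6, -4.2]
finger_gap: 0.0243
grip_force: 113.1
```

```bash
python3 - <<'E'
from h import *
p=wedge()
E
```

```text
tcp [ 0.4404 -0.1385  0.0117] yaw 1.91 butt y -0.0051 x [0.4572 0.4942] further x None head y [-0.1893 -0.0838] x [0.4541 0.4989] ztop 0.05 F [-0.1  0.6 -4.2]
```

>>> {"api": "drive_tool", "payload": {"deltas": [[[255,0,0,0,0,0,0],[255,0,-0.035,0,0,0,0],[255,0,-0.096,0,0,0,0],[255,0,-0.04,0,0,0,0],[255,0,0,0,0,0,0],[255,0,0,0,0,0,0]]]}}

```text
clock: 15.52
tcp_pos: [0.4402, -0.1381, 0.0116]
orientation: [0.001, 1.0, 0.017, 0.001]
wrist_force: [-0.5, 0.3, -4.8]
finger_gap: 0.0242
grip_force: 113.3
```

```bash
python3 - <<'E'
from h import *
p=wedge()
E
```

```text
tcp [ 0.4402 -0.1381  0.0116] yaw 1.93 butt y -0.0044 x [0.457 0.494] further x None head y [-0.1889 -0.0835] x [0.4538 0.4987] ztop 0.0499 F [-0.5  0.3 -4.8]
```

>>> {"api": "drive_tool", "payload": {"deltas": [[[255,0,0,0,0,0,0],[255,0,-0.04,0,0,0,0],[255,0,-0.1,0,0,0,0],[255,0,-0.04,0,0,0,0],[255,0,0,0,0,0,0],[255,0,0,0,0,0,0]]]}}

```text
clock: 16.32
tcp_pos: [0.4401, -0.1381, 0.0116]
orientation: [0.001, 1.0, 0.017, 0.001]
wrist_force: [-0.7, 0.1, -4.3]
finger_gap: 0.0244
grip_force: 113.4
```

```bash
python3 - <<'E'
from h import *
p=wedge()
E
```

```text
tcp [ 0.4401 -0.1381  0.0116] yaw 1.93 butt y -0.0039 x [0.4572 0.4942] further x None head y [-0.1889 -0.0836] x [0.4538 0.4986] ztop 0.0498 F [-0.7  0.1 -4.3]
```

>>> {"api": "drive_tool", "payload": {"deltas": [[[255,0,0,0,0,0,0],[255,0,-0.04,0,0,0,0],[255,0,-0.1,0,0,0,0],[255,0,-0.04,0,0,0,0],[255,0,0,0,0,0,0],[255,0,0,0,0,0,0]]]}}

```text
clock: 17.12
tcp_pos: [0.4401, -0.1381, 0.0116]
orientation: [0.001, 1.0, 0.017, 0.001]
wrist_force: [0.2, 1.1, -3.4]
finger_gap: 0.0245
grip_force: 113.7
```

```bash
python3 - <<'E'
from h import *
p=wedge()
E
```

```text
tcp [ 0.4401 -0.1381  0.0116] yaw 1.93 butt y -0.0038 x [0.4571 0.4939] further x None head y [-0.1897 -0.0842] x [0.4539 0.4982] ztop 0.05 F [ 0.2  1.1 -3.4]
```

>>> {"api": "drive_tool", "payload": {"deltas": [[[255,0,0,0,0,0,0],[255,0,-0.042,0,0,0,0],[255,0,-0.103,0,0,0,0],[255,0,-0.04,0,0,0,0],[255,0,0,0,0,0,0],[255,0,0,0,0,0,0]]]}}

```text
clock: 17.92
tcp_pos: [0.4401, -0.1381, 0.0116]
orientation: [0.001, 1.0, 0.017, 0.001]
wrist_force: [-0.7, 0.9, -4.5]
finger_gap: 0.0244
grip_force: 113.4
```

```bash
python3 - <<'E'
from h import *
p=wedge()
E
```

```text
tcp [ 0.4401 -0.1381  0.0116] yaw 1.93 butt y -0.0038 x [0.4572 0.4944] further x None head y [-0.1889 -0.0835] x [0.4539 0.4987] ztop 0.0499 F [-0.7  0.9 -4.5]
```

>>> {"api": "drive_tool", "payload": {"deltas": [[[255,0,0,0,0,0,0],[255,0,-0.042,0,0,0,0],[255,0,-0.103,0,0,0,0],[255,0,-0.04,0,0,0,0],[255,0,0,0,0,0,0],[255,0,0,0,0,0,0]]]}}

```text
clock: 18.73
tcp_pos: [0.4401, -0.1381, 0.0116]
orientation: [0.001, 1.0, 0.017, 0.001]
wrist_force: [0.4, 0.5, -4.5]
finger_gap: 0.0243
grip_force: 113.9
```

```bash
python3 - <<'E'
from h import *
p=wedge()
E
```

```text
tcp [ 0.4401 -0.1381  0.0116] yaw 1.93 butt y -0.0037 x [0.4571 0.4938] further x None head y [-0.1898 -0.0842] x [0.4539 0.4982] ztop 0.05 F [ 0.4  0.5 -4.5]
```

>>> {"api": "drive_tool", "payload": {"deltas": [[[255,0,-0.04,0,0,0,0],[255,0,-0.083,0,0,0,0]]]}}

```text
clock: 19.02
tcp_pos: [0.4344, -0.0564, 0.0112]
orientation: [0.005, 1.0, 0.016, -0.002]
wrist_force: [-32.2, -120.5, 19.0]
finger_gap: 0.0245
grip_force: 126.3
```

>>> {"api": "drive_tool", "payload": {"deltas": [[[255,0,0.03,0,0,0,0],[255,0,0.07,0,0,0,0],[255,0,0.07,0,0,0,0],[255,0,0.07,0,0,0,0]]]}}

```text
clock: 19.52
tcp_pos: [0.4375, -0.1225, 0.0109]
orientation: [-0.001, 1.0, 0.018, -0.001]
wrist_force: [-0.5, -0.2, -4.6]
finger_gap: 0.0242
grip_force: 114.0
```

```bash
python3 - <<'E'
from h import *
p=wedge()
E
```

```text
tcp [ 0.4375 -0.1225  0.0109] yaw 2.03 butt y -0.0036 x [0.4573 0.4955] further x None head y [-0.174  -0.0686] x [0.4514 0.4959] ztop 0.0491 F [-0.5 -0.2 -4.6]
```

>>> {"api": "drive_tool", "payload": {"deltas": [[[255,0,0.01,-0.03,0,0,0],[255,0.005,0.05,-0.06,0,0,0],[255,0.015,0.1,-0.06,0,0,0],[255,0.028,0.15,-0.06,0,0,0],[255,0.038,0.2,-0.06,0,0,0],[255,0.044,0.235,-0.06,0,0,0],[255,0.044,0.235,-0.06,0,0,0],[255,0.044,0.235,-0.06,0,0,0],[255,0.044,0.235,-0.035,0,0,0],[255,0.044,0.235,-0.02,0,0,0],[255,0.044,0.235,-0.02,0,0,0],[255,0.044,0.235,-0.02,0,0,0]]]}}

```text
clock: 21.08
tcp_pos: [0.4913, -0.3571, 0.0318]
orientation: [0.0, 1.0, 0.018, 0.0]
wrist_force: [-0.3, 0.4, -5.2]
finger_gap: 0.0243
grip_force: 114.3
```

```bash
python3 - <<'E'
from h import *
p=wedge();cv2.imwrite("pics/w20.png",p[:,:,::-1])
E
```

```text
Traceback (most recent call last):
  File "h.py", line 23, in wedge
    b=np.percentile(P[:,1],1);e=P[(P[:,1]<b+.012)];q=P[(P[:,1]>b+.04)&(P[:,1]<b+.06)]
IndexError: index -1 is out of bounds for axis 0 with size 0
```

>>> {"api": "drive_tool", "payload": {"deltas": [[[255,0,0,0.01,0,0,0],[255,0,0,0.017,0,0,0],[255,0,0,0.02,0,0,0],[255,0,0,0.022,0,0,0],[255,0,0,0.022,0,0,0],[255,0,0,0.022,0,0,0]]], "newtons": 40}}

```text
clock: 21.88
tcp_pos: [0.4907, -0.3571, 0.0099]
orientation: [-0.0, 1.0, 0.017, -0.0]
wrist_force: [-3.4, 2.8, 4.2]
finger_gap: 0.0247
grip_force: 115.4
```

Force reversed sign (−5 → +4 N), so the mallet is resting on the mat. Open and retreat upward.

>>> {"api": "drive_tool", "payload": {"deltas": [[[150,0,0,0,0,0,0],[80,0,0,0,0,0,0],[0,0,0,0,0,0,0],[0,0,0,0,0,0,0],[0,0,0,0,0,0,0],[0,0,0,0,0,0,0],[0,0,0,-0.02,0,0,0],[0,0,0,-0.06,0,0,0],[0,0,0,-0.12,0,0,0],[0,0,0,-0.18,0,0,0],[0,0,0,-0.18,0,0,0],[0,0,0,-0.18,0,0,0]]]}}

```text
clock: 23.38
tcp_pos: [0.4909, -0.3573, 0.1892]
orientation: [0.0, 1.0, 0.017, 0.0]
wrist_force: [-0.0, 0.1, -0.4]
finger_gap: 0.0851
grip_force: 0.0
```

```bash
python3 - <<'E'
from h import *
np.set_printoptions(precision=4,suppress=True)
c=calibration("wrist");p,d=read_camera("wrist");P,u,v=cloud(c,d,np.ones(d.shape,bool))
k=(P[:,2]>.03)&(P[:,2]<.08)&(u>150)&(u<350)&(v>90)&(v<330);Q=P[k];print(Q.min(0),Q.max(0))
q,d=read_camera("scene")
cv2.imwrite("pics/end.png",np.hstack([cv2.resize(p,(400,300)),cv2.resize(q[110:270,100:320],(400,300))])[:,:,::-1])
c=calibration("scene");P,u,v=cloud(c,d,np.ones(d.shape,bool));H=hsv(q)[v,u]
k=(H[:,0]>20)&(H[:,0]<34)&(H[:,1]>150)&(P[:,0]>.44)&(P[:,0]<.52)&(abs(P[:,1])<.1)&(P[:,2]>.004)&(P[:,2]<.04)
print("butt",np.percentile(P[k],[2,98],axis=0))
E
```

```text
[ 0.2914 -0.4109  0.03  ] [ 0.5496 -0.3004  0.0494]
butt [[ 0.4556 -0.0008  0.0051]
 [ 0.4983  0.0549  0.0271]]
```

View pics/end.png

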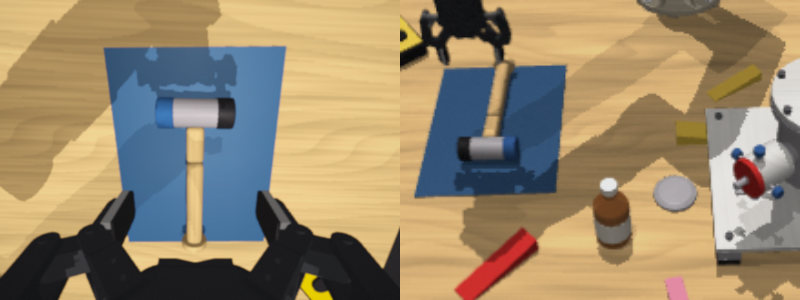

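The mallet lies flat on the mat (left, head at (195,112)). On the right the wedge is under the foot at (690,132), with the bottle (612,215) and flange (675,192) where they were. Handing in.

```bash
python3 -c "
from workcell import *
print(hand_in())"
```

```text
the job is handed in; nothing more can be done
None
```

Handed in at about 23 s: the wedge sits tight under the bare foot (the last taps no longer moved it) and the mallet lies released and flat on the mat, but one contact check read a wrist force of about 126 N, over the 120 N limit, so the attempt may be judged failed on that count.

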